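# Rock a tight stamp block out of a biscuit press and hold it clear

### The arm

A 6-joint arm with a two-finger parallel gripper is mounted at the origin on the work surface. World frame = base frame: x ahead of the robot, y to its left, z up, the work surface at z = 0. Lengths are in mm, angles in degrees, forces in N, time in s.
With the tool pointing down it reaches from about 300 to 850 mm from the base axis. Payload 4.2 kg.
Tool frame: the origin (TCP) lies midway between the tips of the shut fingers; the grasp point (between the pads) lies 19 mm behind it (env.tcp_to_grasp is the distance from the TCP to the grasp point, in mm); z points along the fingers, x is the direction in which the jaws open and shut, and the axes are right-handed (so a half turn about z gives the same grasp; the last joint's range is limited). The gripper opens to 91 mm and grips with 3 to 60 N. Pads are 32 mm wide; open, the fingers measure 118 mm over their backs; the gripper's body (76 mm by 178 mm) begins 60 mm behind the grasp point.
Start: joints at [71.792, 18.312, 89.639, -0, 72.044, -1.146], TCP at [168.717, 549.707, 213.976] pointing down, gripper open.
Joint ranges: [-177.97, 177.97], [-48.28, 115.42], [12.27, 149.76], [-77.06, 257.06], [2.81, 150.46], [-146.56, 146.56]. Speed limits (degrees/s): [147.25, 147.25, 180, 180, 180, 180].

### API

Orientations are given as [roll, pitch, yaw] about the fixed x, y, z axes, in that order (R = Rz(yaw) Ry(pitch) Rx(roll)).
In Python, from workcell import env gives the robot as it stands.
- The arm moves only by the tool drive_tool, never from a script. Its argument "motion" is a list of rows, each a list of 2 entries, a list of its own where there are three numbers: the shift along the world's x, y, z in m, then the turn, a rotation vector about the world's x, y, z in rad. In form: [[[dx, dy, dz], [wx, wy, wz]], ...]. A call has exactly 10 rows; each row shifts and turns the commanded pose from where the row before left it; what a row does not reach is not made up. A row lasts 1/12 s, in which the tool goes at most 41.7 mm and 7.16 degrees, less where a joint would pass 70% of its speed; a pose out of reach is approached as far as the arm can. A call is refused whole if a number of a shift passes 0.0417 or a number of a turn 0.125, either way. A call with a gripper value outside its range is refused whole. "claw" is the opening, from 0 (shut) to 1 (fully open), set as the call begins (left out, the last holds). The fingers move at their own pace and stop on an object; "force" is the grip in N (left out, the last holds). Time passes only in rows, so rows that do not move let the fingers close, or fill a call up. It gives the time, the measured TCP pose, the force and the opening at its end, in the units of the state.
- env.state(): the state, without advancing time (a new reading comes with each control period).
- env.grab_frame(name): name is "scene" or "top" or "wrist"; returns the picture (384x512x3 uint8, red, green, blue); there is no depth.
- env.camera_params(name): a dict with "fov_y" (degrees; the focal length in pixels is half the picture's height over the tangent of half this angle, whatever the lens; pixels are square), "cx", "cy" (the principal point, pixels), "pose" (4x4, takes a point from camera to world coordinates). Camera axes: x right, y down, z forward; pixel columns grow to the right and rows downward; lengths in mm; the calibration is good to about 2 mm. The wrist camera is an equidistant fisheye: a pixel r from the principal point sees the ray r / f radians off the axis. A picture is of the moment at which its call begins: read the wrist's pose just before it. camera_params takes no time and is no camera call; for the wrist camera it gives the pose at the moment of the call.
- env.job_done(): hands the job in, once; it reports no verdict.
The state is a dict: "time_s": time; "qpos": joint angles; "qvel": joint speeds; "effort": joint torques, N m; "ee_pos": TCP position; "ee_rot": TCP orientation; "force": force on the tool from outside, world axes, zero at the start; "torque": the same for the moment, N m; "gripper_width": finger opening in mm.
Only numpy, scipy, OpenCV 4.12 (cv2) and the standard library are available. Lean on these libraries where they do the work, as an engineer would, in place of code of your own. Each camera call takes 0.05 s, during which the arm holds its last target.

### The job

Release the biscuit-stamping press: swing its lever round, away from the stamp block, until the knob arm lies over the red mark. Then work the tight red stamp block out by its wooden grip, rocking it: first tip up clearly the end next to the lever while the other end stays down in the nest, then, before it leaves the nest, rock it over the other way so that the other end is clearly the higher. Draw it straight up and finish still holding it in the gripper, level and still, about 15 mm clear above the walls of its nest, with the lever left on the mark and nothing around knocked.

Things in the scene. Friction and masses are not known exactly. Their poses are not given: they have to be found in the camera images.
- press: Hand biscuit-stamping press, fixed to the table; origin on the table top under the centre of the nest. Its y axis runs along the nest towards the lever pivot, x across the nest, z up. White base plate 120 (x) x 200 (y) x 12 mm; the nest floor is its top, 12 mm above the table. The stamp block sits in the nest, a sprung brass jaw gripping each end.
- nest_mouth (a point): Centre of the nest at the height of the top of its steel walls, 38 mm above the table (26 mm above the nest floor). Side walls at x = +-23 mm of the press, 6 mm thick, 160 mm long (1 mm play on each side of the block); end walls beyond the jaws at y = +-75 mm.
- jaw_nose (a point): Rounded nose of the jaw at the lever end (the far end's is its mirror image), 14 mm high, centre 14 mm above the nest floor. Each jaw bears over a bead on the block's end, gives up to 8 mm along y and pushes back with 6 to 14 N. An end of the block is free once it has risen about 15 mm; starting it takes about 8 to 14 N at that end, so both at once take twice that.
- lever_pivot (a point): On the lever's vertical axis, at the top of the post, y = +105 mm of the press, 51.5 mm above the table. A white disc, radius 110 mm, top 11.5 mm above the table, lies under the lever.
- red_mark (a point): Outer end of the broad red radial line on the white disc, 109 mm from the lever axis, 70 degrees clockwise (from above) from the press's +y: the release mark. A thin black line along +y marks the locked position.
- lever (a joint): Swing lever, turning level about the vertical post, rad. 0: knob arm along the press's +y; its other arm lies 1.5 mm above the stamp block's lever end and stops it rising. Grows clockwise seen from above, taking the knob towards the press's +x. On the red mark at 1.22 (70 degrees); turns on to 1.8. Stays where left; about 3 N at the knob moves it. Starts near 0.
- lever_knob (a point): Centre of the top of the lever's upright round black knob, 24 mm across, 45 mm tall, 75 mm from the lever's axis; its top is 106.5 mm above the table, and it stands on a flat bar, 20 mm wide, whose top is 61.5 mm above the table. The knob does not turn on the bar.
- stamp: Red stamp block tight in the nest, about 0.3 kg; origin at the centre of its underside, on the nest floor at the start; axes parallel to the press's when seated. 44 (x) x 90 (y) x 38 mm (z), a rounded bead standing out 2 mm along the foot of each end. On top an upright beech grip, 40 mm (x) by 24 mm (y), 52 mm tall.
- stamp_handle (a point): Centre of the top of the stamp block's beech grip, 90 mm above the block's underside.
- stamp_lever_end (a point): Bottom edge of the stamp block's end next to the lever pivot (y = +45 mm, z = 0 of the block).
- stamp_far_end (a point): Bottom edge of the stamp block's other end (y = -45 mm, z = 0 of the block).
- tin: Red round biscuit tin, 182 mm across, 62 mm tall; origin at the centre of its underside. A bystander: leave it where it is.
- bowl: White mixing bowl, 230 mm across, 100 mm tall; origin at the centre of its underside. A bystander: leave it where it is.
- jar1: Small open glass jar, 60 mm across, 65 mm tall; origin at the centre of its underside. A bystander: leave it where it is.
- jar2: Small open glass jar, 60 mm across, 65 mm tall; origin at the centre of its underside. A bystander: leave it where it is.
- jar3: Small open glass jar, 60 mm across, 65 mm tall; origin at the centre of its underside. A bystander: leave it where it is.
- colour1: Food-colour pot with a yellow label and white cap, 32 mm across, 55 mm tall; origin at the centre of its underside. A bystander: leave it where it is.
- colour2: Food-colour pot with a red label and white cap, 32 mm across, 55 mm tall; origin at the centre of its underside. A bystander: leave it where it is.
- colour_box: White carton with coloured stripes, 60 x 140 x 45 mm; origin at the centre of its underside. A bystander: leave it where it is.

How it is judged (in metres and radians):
On the way, in this order (a step that is already met when the one before it is completed fails the run):
1. the lever is on the red mark (within 7 degrees) while the stamp block still sits in the nest (value of joint lever between 1.1 and 1.345 rad and z of each of stamp_lever_end, stamp_far_end in the frame of press below 0.016 m), for 0.2 s.
2. the block's lever end is tipped up by 4 degrees or more while its other end stays down in the nest (angle between stamp's own y axis and vertical below 1.5008 rad and z of stamp_far_end in the frame of press below 0.019 m), for 0.1 s.
3. the block is rocked over the other way, its far end at least 3 degrees the higher, its lever end still within the nest walls (angle between stamp's own y axis and vertical above 1.6228 rad and z of stamp_lever_end in the frame of press below 0.038 m), for 0.1 s.
At the end, for the whole second after the job is handed in: The fingers hold the stamp block, still, off the press: both ends of its underside 2 to 42 mm above the nest walls (40 to 80 mm above the table), within 25 mm of the nest's centre, tilted under 0.15 rad, turned under 0.3 rad; the lever is within 7 degrees of the red mark (value of joint lever between 1.1 and 1.345 rad and z of stamp_lever_end in the frame of press between 0.04 and 0.08 m and z of stamp_far_end in the frame of press between 0.04 and 0.08 m and horizontal distance between stamp and press below 0.025 m and angle between stamp's own z axis and vertical below 0.15 rad and angle between the y axis of stamp and the y axis of press, either way round below 0.3 rad and contact force between stamp and the fingers above 1 N and contact force between stamp and press below 0.1 N and linear speed of stamp below 0.02 m/s and angular speed of stamp below 0.2 rad/s); the arm keeps its last pose, push and grip.
It fails at once if a bystander is pushed more than 20 mm or tipped (distance of any of tin, bowl, jar1, jar2, jar3, colour1, colour2, colour_box from where it was at the start of the episode above 0.02 m or angle between any of tin, bowl, jar1, jar2, jar3, colour1, colour2, colour_box's own z axis and vertical above 0.35 rad).
It also fails if it takes over 45 s, if anything falls off the work surface, if the arm or the gripper's body presses on something with over 40 N, if the wrist force passes 120 N, or if a joint passes its speed limit or range.

## Working session

There is one attempt and no reset: what is moved stays moved. The work goes in short steps, Python scripts to look and compute and a tool call to move; the robot and the scene stay as the last step left them, time stands still between calls to the robot, and variables do not carry over. Pictures are saved under pics/ and viewed, and the job is handed in when it is done.

Besides the shell and the picture viewer there is one more tool, called after "Emit:" as name(argument=value, ...) on one line, values as JSON. drive_tool: Moves the arm, as the interface text tells. Its arguments: {"type":"object","properties":{"motion":{"type":"array","items":{"type":"array"}},"claw":{"type":"number"},"force":{"type":"number"}},"required":["motion"]}

```bash
mkdir -p pics; python3 - <<'E'
from workcell import env
import cv2
print(env.state())
for n in ["scene","top","wrist"]:
    p=env.camera_params(n);print(n,p)
    im=env.grab_frame(n);cv2.imwrite(f"pics/{n}0.png",im[:,:,::-1])
E
```

```text
{'time_s': 0.0, 'qpos': array([ 7.17900641e+01,  1.83513425e+01,  8.97074744e+01, -1.88823943e-03,
        7.20425453e+01, -1.14503922e+00]), 'qvel': array([ 0.04057185, -0.03413789,  0.06792991, -0.06981709, -0.1147    ,
       -0.01788324]), 'effort': array([-2.86172733e-03, -4.12474179e+01, -2.31977820e+01,  7.22868950e-02,
        4.59645374e-02, -1.55901748e-04]), 'ee_pos': array([168.57842167, 549.2010363 , 213.11602859]), 'ee_rot': array([-1.79999769e+02,  1.01377885e-01,  7.29356873e+01]), 'force': array([ 0.01753945, -1.22240005, -0.19789063]), 'torque': array([-0.0148718 , -0.04295996, -0.00863326]), 'gripper_width': 91.24847423763718}
scene {'fov_y': 46.59818058527712, 'cx': 262.72317935480464, 'cy': 187.10782625735933, 'pose': array([[-6.16594878e-01,  6.27960498e-01, -4.74843521e-01,
         1.20828231e+03],
       [ 7.87229480e-01,  4.98657827e-01, -3.62781087e-01,
         5.13233097e+02],
       [ 8.97224636e-03, -5.97499778e-01, -8.01818878e-01,
         1.24509593e+03],
       [ 0.00000000e+00,  0.00000000e+00,  0.00000000e+00,
         1.00000000e+00]])}
top {'fov
[... 160 characters left out ...]
e+02],
       [-9.99392910e-01, -3.28666277e-02,  1.15584137e-02,
        -1.79494822e+01],
       [-4.57206381e-03, -2.05166217e-01, -9.78716465e-01,
         1.31617793e+03],
       [ 0.00000000e+00,  0.00000000e+00,  0.00000000e+00,
         1.00000000e+00]])}
wrist {'fov_y': 65.70646984690485, 'cx': 255.40115277621123, 'cy': 192.68304201440895, 'pose': array([[ 2.93468114e-01,  9.16803543e-01,  2.70827860e-01,
         9.18503892e+01],
       [ 9.55968750e-01, -2.81307715e-01, -8.36045344e-02,
         5.72789476e+02],
       [-4.62967031e-04,  2.83438236e-01, -9.58990382e-01,
         3.84967049e+02],
       [ 0.00000000e+00,  0.00000000e+00,  0.00000000e+00,
         1.00000000e+00]])}
```

View pics/scene0.png

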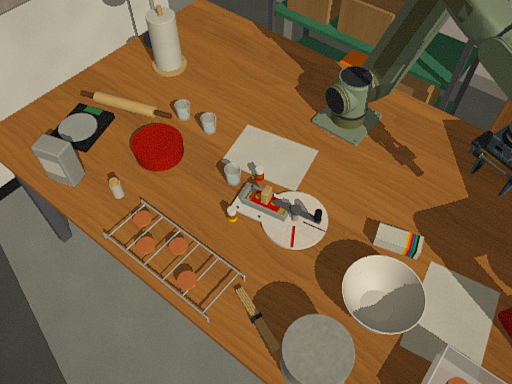

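View pics/top0.png

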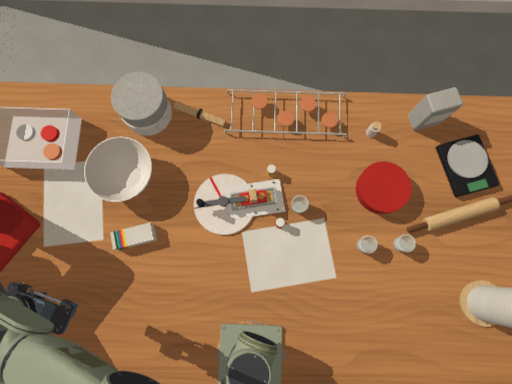

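View pics/wrist0.png

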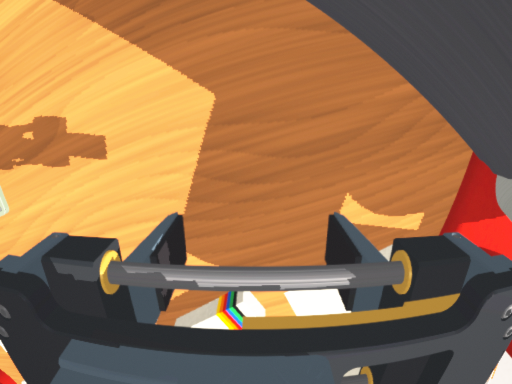

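The top view shows the press around (250,200), with the disc centre near (224,204) and the knob near (201,203). I'll enlarge both fixed views.

```bash
python3 - <<'E'
import cv2
a=cv2.imread("pics/top0.png")[165:245,185:320]
cv2.imwrite("pics/topc.png",cv2.resize(a,None,fx=5.9,fy=5.9,interpolation=cv2.INTER_CUBIC))
a=cv2.imread("pics/scene0.png")[155:255,215:340]
cv2.imwrite("pics/scenec.png",cv2.resize(a,None,fx=6,fy=6,interpolation=cv2.INTER_CUBIC))
E
```

```text
(no output)
```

View pics/topc.png

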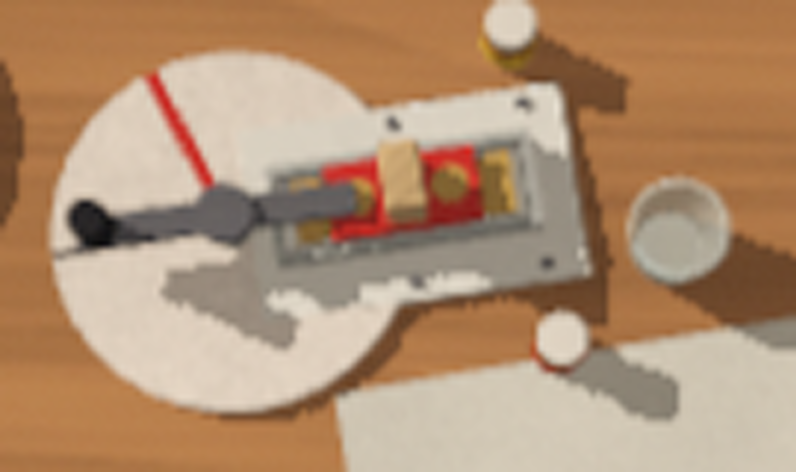

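View pics/scenec.png

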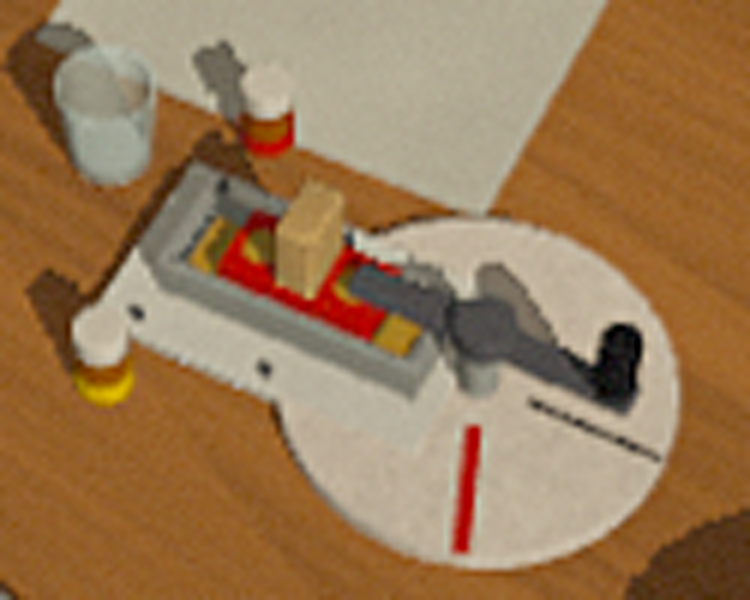

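```bash
cat > h.py <<'E'
import numpy as np
from workcell import env
def proj(n,P,p=None):
    p=p or env.camera_params(n); T=np.linalg.inv(p["pose"]); P=np.atleast_2d(P)
    c=P@T[:3,:3].T+T[:3,3]; f=192/np.tan(np.radians(p["fov_y"]/2))
    if n=="wrist":
        r=np.hypot(c[:,0],c[:,1]);th=np.arctan2(r,c[:,2]);k=f*th/np.maximum(r,1e-9)
    else: k=f/c[:,2]
    return np.c_[p["cx"]+k*c[:,0],p["cy"]+k*c[:,1]]
def W(q,P):
    P=np.atleast_2d(P);a=q[2];R=np.array([[np.cos(a),-np.sin(a),0],[np.sin(a),np.cos(a),0],[0,0,1]])
    return P@R.T+np.r_[q[0],q[1],0]
E
python3 - <<'E'
from h import *
from scipy.optimize import least_squares
mk=[102.4,142.3,11.5]
obs={"top":[((60,-100,12),(558,84)),((-60,-100,12),(590,275)),(mk,(153,75)),((0,214,11.5),(55,257)),((29,80,38),(270,172)),((-29,80,38),(283,265)),((29,-80,38),(525,135)),((-29,-80,38),(548,222))],
"scene":[(mk,(461,550)),((0,214,11.5),(660,458)),((29,80,38),(413,385)),((-29,-80,38),(203,160)),((29,-80,38),(140,240))]}
sc={"top":(5.9,185,165),"scene":(6,215,155)}
cp={n:env.camera_params(n) for n in obs}
def res(q,full=False):
    o=[]
    for n in obs:
        s,a,b=sc[n]
        P=W(q,[m for m,_ in obs[n]]);uv=np.array([[(u+.5)/s-.5+a,(v+.5)/s-.5+b] for _,(u,v) in obs[n]])
        o.append(proj(n,P,cp[n])-uv)
    return o if full else np.concatenate(o).ravel()
r=least_squares(res,[550,0,0.1],loss="soft_l1",x_scale=[100,100,1])
print(r.x,np.degrees(r.x[2]));
for o in res(r.x,True): print(o.round(1))
q=r.x; np.save("q.npy",q)
for nm,p in dict(pivot=(0,105,51.5),knob=(0,180,106.5),grip=(0,0,102),mark=(102,142,11.5),lever_on=(70.5,130.7,106.5)).items():
    w=W(q,p)[0]; print(nm,w.round(1))
    for n in obs:
        s,a,b=sc[n];u=proj(n,w,cp[n])[0];print("   ",n,((u-[a,b]+.5)*s).round())
E
```

```text
[5.28285292e+02 6.90084775e+00 1.80999390e-01] 10.370501135349752
[[-0.4  0.2]
 [-0.5  0.3]
 [ 0.4  0.1]
 [ 0.5 -0.3]
 [-0.3 -0.7]
 [-0.3 -0.3]
 [ 1.4 -0.9]
 [ 0.1  0.4]]
[[-0.7 -0.7]
 [-0.1 -0.9]
 [ 0.2 -3. ]
 [ 0.3  3.2]
 [ 2.4  2.2]]
pivot [509.4 110.2  51.5]
    top [231. 218.]
    scene [481. 332.]
knob [495.9 184.  106.5]
    top [ 90. 220.]
    scene [621. 330.]
grip [528.3   6.9 102. ]
    top [407. 175.]
    scene [309. 202.]
mark [603.1 164.9  11.5]
    top [156.  77.]
    scene [457. 545.]
lever_on [574.1 148.2 106.5]
    top [162.  87.]
    scene [475. 394.]
```

The fit puts the press at (528, 7) with yaw 10.4°, and residuals are mostly under 1 px in the top view. The lever is near 0. I'll move above the knob with the jaws tangential to its swing.

Emit:
drive_tool(motion=[[[0.0163, -0.0182, 0], [0, 0, -0.0545]], [[0.0163, -0.0182, 0], [0, 0, -0.0545]], [[0.0163, -0.0182, 0], [0, 0, -0.0545]], [[0.0163, -0.0182, 0], [0, 0, -0.0545]], [[0.0163, -0.0182, 0], [0, 0, -0.0545]], [[0.0163, -0.0182, 0], [0, 0, -0.0545]], [[0.0163, -0.0182, 0], [0, 0, -0.0545]], [[0.0163, -0.0182, 0], [0, 0, -0.0545]], [[0.0163, -0.0182, 0], [0, 0, -0.0545]], [[0.0163, -0.0182, 0], [0, 0, -0.0545]]], claw=0.6, force=10)

```text
time_s: 0.98
ee_pos: [332.2, 366.6, 213.8]
ee_rot: [180.0, 0.0, 41.6]
force: [0.2, 0.3, -0.1]
gripper_width: 54.7
```

Emit:
drive_tool(motion=[[[0.0163, -0.0182, 0], [0, 0, -0.0545]], [[0.0163, -0.0182, 0], [0, 0, -0.0545]], [[0.0163, -0.0182, 0], [0, 0, -0.0545]], [[0.0163, -0.0182, 0], [0, 0, -0.0545]], [[0.0163, -0.0182, 0], [0, 0, -0.0545]], [[0.0163, -0.0182, 0], [0, 0, -0.0545]], [[0.0163, -0.0182, 0], [0, 0, -0.0545]], [[0.0163, -0.0182, 0], [0, 0, -0.0545]], [[0.0163, -0.0182, 0], [0, 0, -0.0545]], [[0.0163, -0.0182, 0], [0, 0, -0.0545]]])

```text
time_s: 1.82
ee_pos: [495.2, 184.6, 213.7]
ee_rot: [180.0, 0.0, 10.3]
force: [-0.3, -0.0, 0.8]
gripper_width: 54.6
```

```bash
python3 - <<'E'
from h import *
import cv2
p=env.camera_params("wrist");s=env.state();print(s["time_s"],s["ee_pos"],s["ee_rot"],s["force"],s["gripper_width"])
im=env.grab_frame("wrist")[:,:,::-1].copy()
q=np.load("q.npy")
P=[(0,180,106.5),(0,0,102),(102.4,142.3,11.5),(0,214,11.5),(29,80,38),(-29,80,38),(29,-80,38),(-29,-80,38),(60,-100,12),(-60,-100,12),(60,100,12)]
uv=proj("wrist",W(q,P),p);print(uv.round())
cv2.imwrite("pics/w1raw.png",im)
im=cv2.resize(im,None,fx=1.5,fy=1.5,interpolation=cv2.INTER_CUBIC)
for u,v in uv:
    cv2.drawMarker(im,(int(u*1.5+.25),int(v*1.5+.25)),(255,0,255),0,9,1)
cv2.imwrite("pics/w1.png",im)
E
```

```text
1.8167 [495.22681276 184.62688622 213.73910951] [1.79998216e+02 2.38581029e-02 1.03258248e+01] [-0.2962173  -0.03001935  0.83036668] 54.57532733303462
[[256. 191.]
 [256. 329.]
 [332. 199.]
 [256. 145.]
 [278. 250.]
 [234. 250.]
 [274. 338.]
 [237. 338.]
 [291. 335.]
 [220. 335.]
 [299. 228.]]
```

View pics/w1.png

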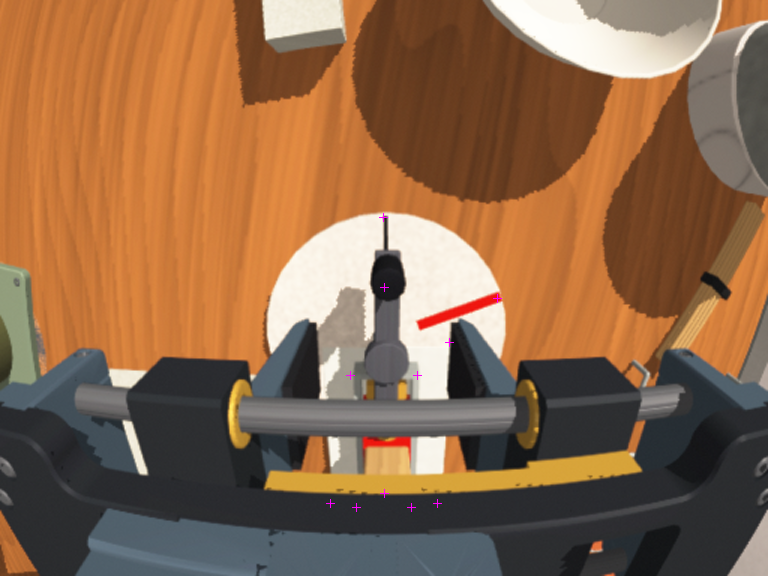

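The black line end and red mark end overlays land on the image at (384,216) and (499,297). The knob top is near (388,285), so the lever sits about +2°. I'll descend around the knob and close.

Emit:
drive_tool(motion=[[[0.0025, 0, -0.02], [0, 0, 0]], [[0, 0, -0.02], [0, 0, 0]], [[0, 0, -0.02], [0, 0, 0]], [[0, 0, -0.02], [0, 0, 0]], [[0, 0, -0.02], [0, 0, 0]], [[0, 0, -0.02], [0, 0, 0]], [[0, 0, -0.012], [0, 0, 0]], [[0, 0, -0.008], [0, 0, 0]], [[0, 0, 0], [0, 0, 0]], [[0, 0, 0], [0, 0, 0]]])

```text
time_s: 2.7
ee_pos: [497.3, 185.8, 74.0]
ee_rot: [180.0, 0.0, 10.5]
force: [-0.6, -0.3, 0.6]
gripper_width: 54.9
```

Emit:
drive_tool(motion=[[[0, 0, 0], [0, 0, 0]], [[0, 0, 0], [0, 0, 0]], [[0, 0, 0], [0, 0, 0]], [[0, 0, 0], [0, 0, 0]], [[0, 0, 0], [0, 0, 0]], [[0, 0, 0], [0, 0, 0]], [[0, 0, 0], [0, 0, 0]], [[0, 0, 0], [0, 0, 0]], [[0, 0, 0], [0, 0, 0]], [[0, 0, 0], [0, 0, 0]]], claw=0, force=12)

```text
time_s: 3.53
ee_pos: [497.5, 185.8, 74.4]
ee_rot: [-180.0, -0.1, 10.5]
force: [0.3, 0.0, 5.2]
gripper_width: 23.5
```

```bash
python3 - <<'E'
from h import *
q=np.load("q.npy");s=env.state();e=s["ee_pos"];print(e,s["ee_rot"],s["force"])
piv=W(q,(0,105,51.5))[0];r=e[:2]-piv[:2];L=np.hypot(*r)
a=np.pi/2+q[2]-np.arctan2(r[1],r[0]);print("lever",np.degrees(a),L)
T=np.radians(71);N=20;d=(T-a)/N
for i in range(0,N):
    f=lambda k:piv[:2]+75*np.array([np.cos(np.pi/2+q[2]-a-k*d),np.sin(np.pi/2+q[2]-a-k*d)])
    print(((f(i+1)-f(i))/1000).round(4),end=" ")
print("turn",-d)
E
```

```text
[497.53754949 185.83352951  74.36368986] [-1.79992115e+02 -5.40872399e-02  1.04874599e+01] [0.30814217 0.02799925 5.16240992]
lever 1.4703119640945372 76.56988301854756
[0.0045 0.0006] [0.0045 0.0003] [0.0045 0.    ] [ 0.0045 -0.0003] [ 0.0045 -0.0005] [ 0.0045 -0.0008] [ 0.0044 -0.0011] [ 0.0043 -0.0013] [ 0.0043 -0.0016] [ 0.0042 -0.0019] [ 0.004  -0.0021] [ 0.0039 -0.0023] [ 0.0037 -0.0026] [ 0.0036 -0.0028] [ 0.0034 -0.003 ] [ 0.0032 -0.0032] [ 0.003  -0.0034] [ 0.0028 -0.0036] [ 0.0026 -0.0037] [ 0.0024 -0.0039] turn -0.06067609920555298
```

Emit:
drive_tool(motion=[[[0.0045, 0.0006, 0], [0, 0, -0.0607]], [[0.0045, 0.0003, 0], [0, 0, -0.0607]], [[0.0045, 0, 0], [0, 0, -0.0607]], [[0.0045, -0.0003, 0], [0, 0, -0.0607]], [[0.0045, -0.0005, 0], [0, 0, -0.0607]], [[0.0045, -0.0008, 0], [0, 0, -0.0607]], [[0.0044, -0.0011, 0], [0, 0, -0.0607]], [[0.0043, -0.0013, 0], [0, 0, -0.0607]], [[0.0043, -0.0016, 0], [0, 0, -0.0607]], [[0.0042, -0.0019, 0], [0, 0, -0.0607]]])

```text
time_s: 4.37
ee_pos: [541.6, 180.1, 74.4]
ee_rot: [-179.9, 0.0, -24.5]
force: [-1.3, 3.5, 4.7]
gripper_width: 23.4
```

Emit:
drive_tool(motion=[[[0.004, -0.0021, 0], [0, 0, -0.0607]], [[0.0039, -0.0023, 0], [0, 0, -0.0607]], [[0.0037, -0.0026, 0], [0, 0, -0.0607]], [[0.0036, -0.0028, 0], [0, 0, -0.0607]], [[0.0034, -0.003, 0], [0, 0, -0.0607]], [[0.0032, -0.0032, 0], [0, 0, -0.0607]], [[0.003, -0.0034, 0], [0, 0, -0.0607]], [[0.0028, -0.0036, 0], [0, 0, -0.0607]], [[0.0026, -0.0037, 0], [0, 0, -0.0607]], [[0.0024, -0.0039, 0], [0, 0, -0.0607]]])

```text
time_s: 5.2
ee_pos: [574.9, 150.0, 74.4]
ee_rot: [-179.8, 0.1, -59.3]
force: [0.8, 4.9, 2.8]
gripper_width: 23.5
```

```bash
python3 - <<'E'
from h import *
import cv2
q=np.load("q.npy");s=env.state();e=s["ee_pos"];print(e,s["ee_rot"],s["force"],s["gripper_width"])
piv=W(q,(0,105,51.5))[0];r=e[:2]-piv[:2]
print("lever",90+np.degrees(q[2]-np.arctan2(r[1],r[0])),np.hypot(*r))
p=env.camera_params("wrist")
im=env.grab_frame("wrist")[:,:,::-1].copy()
uv=proj("wrist",W(q,[(0,105,61.5),(102.4,142.3,11.5),(0,214,11.5)]),p)
im=cv2.resize(im,None,fx=1.5,fy=1.5,interpolation=cv2.INTER_CUBIC)
for u,v in uv: cv2.drawMarker(im,(int(u*1.5+.25),int(v*1.5+.25)),(255,0,255),0,9,1)
cv2.imwrite("pics/w2.png",im)
a=env.grab_frame("top")[165:245,185:320,::-1]
cv2.imwrite("pics/t2.png",cv2.resize(a,None,fx=5.9,fy=5.9,interpolation=cv2.INTER_CUBIC))
E
```

```text
[574.90717305 150.01190602  74.38435407] [-1.79819222e+02  8.87109333e-02 -5.92934327e+01] [0.78014663 4.90282831 2.81453302] 23.538889174097303
lever 69.07843870486317 76.67742115739723
```

View pics/w2.png

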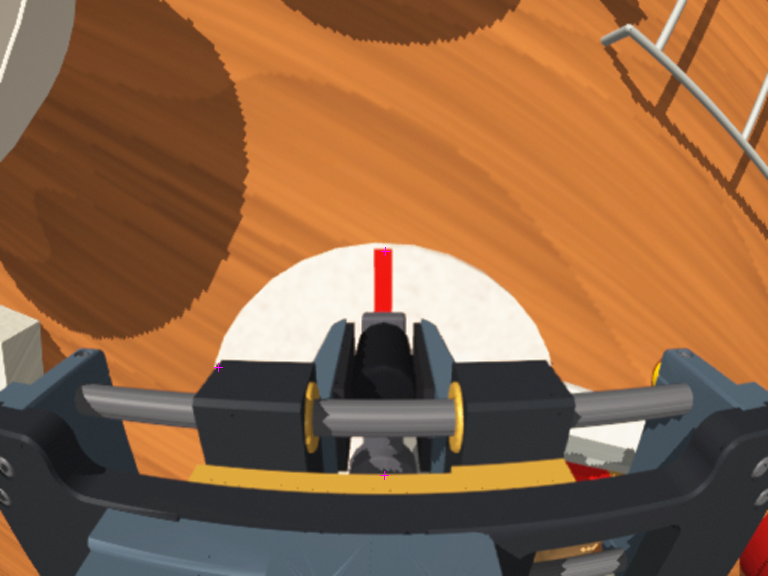

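View pics/t2.png

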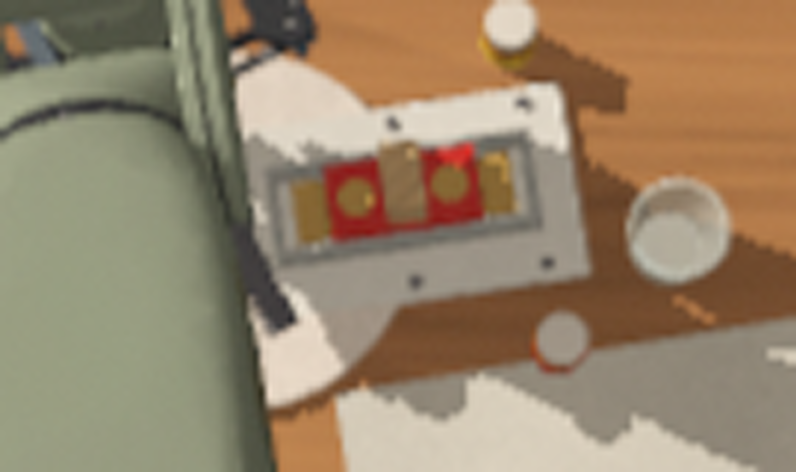

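The lever bar points straight along the red line, at about 69–70°. I'll release, rise and go over the grip.

Emit:
drive_tool(motion=[[[0, 0, 0], [0, 0, 0]], [[0, 0, 0], [0, 0, 0]], [[0, 0, 0], [0, 0, 0]], [[0, 0, 0], [0, 0, 0]], [[0, 0, 0.01], [0, 0, 0]], [[0, 0, 0.015], [0, 0, 0]], [[0, 0, 0.015], [0, 0, 0]], [[0, 0, 0.02], [0, 0, 0]], [[0, 0, 0.02], [0, 0, 0]], [[0, 0, 0.02], [0, 0, 0]]], claw=0.55)

```text
time_s: 6.13
ee_pos: [573.8, 148.4, 175.5]
ee_rot: [180.0, -0.0, -59.0]
force: [0.4, -0.4, 0.2]
gripper_width: 50.1
```

Emit:
drive_tool(motion=[[[-0.0052, -0.0159, 0], [0, 0, -0.0394]], [[-0.0052, -0.0159, 0], [0, 0, -0.0394]], [[-0.0052, -0.0159, 0], [0, 0, -0.0394]], [[-0.0052, -0.0159, 0], [0, 0, -0.0394]], [[-0.0052, -0.0159, 0], [0, 0, -0.0394]], [[-0.0052, -0.0159, 0], [0, 0, -0.0394]], [[-0.0052, -0.0159, 0], [0, 0, -0.0394]], [[-0.0052, -0.0159, 0], [0, 0, -0.0394]], [[-0.0052, -0.0159, 0], [0, 0, -0.0394]], [[0, 0, 0], [0, 0, 0]]])

```text
time_s: 6.97
ee_pos: [525.3, 2.6, 173.7]
ee_rot: [179.9, -0.1, -79.6]
force: [0.3, -0.7, -1.5]
gripper_width: 49.8
```

```bash
python3 - <<'E'
from h import *
import cv2
q=np.load("q.npy");s=env.state();print(s["time_s"],s["ee_pos"],s["ee_rot"],s["force"],s["gripper_width"])
p=env.camera_params("wrist")
im=env.grab_frame("wrist")[:,:,::-1].copy()
P=[(x,y,102) for x in(-20,20) for y in (-12,12)]+[(x,y,50) for x in(-22,22) for y in (-45,45)]+[(102.4,142.3,11.5),(29,80,38),(29,-80,38),(60,-100,12)]
uv=proj("wrist",W(q,P),p)
im=cv2.resize(im,None,fx=1.5,fy=1.5,interpolation=cv2.INTER_CUBIC)
for u,v in uv: cv2.drawMarker(im,(int(u*1.5+.25),int(v*1.5+.25)),(255,0,255),0,9,1)
cv2.imwrite("pics/w3.png",im)
for n in("top","scene"):
  im=env.grab_frame(n);y,x={"top":(165,185),"scene":(155,215)}[n]
  cv2.imwrite(f"pics/{n}3.png",cv2.resize(im[y:y+90,x:x+130,::-1],None,fx=5.9,fy=5.9,interpolation=cv2.INTER_CUBIC))
E
```

```text
6.9667 [525.25122897   2.5546219  173.65790053] [ 1.79859779e+02 -7.14556165e-02 -7.96240019e+01] [ 0.26547228 -0.68245159 -1.46444584] 49.78099244241044
```

View pics/w3.png

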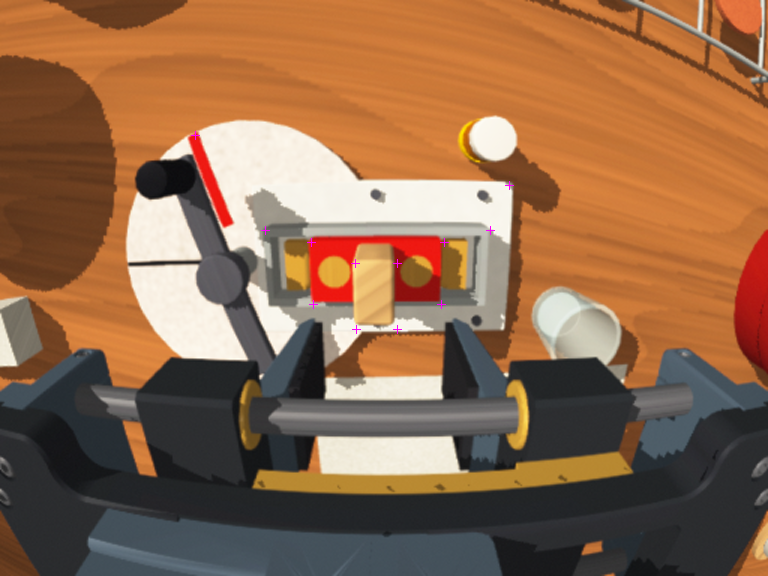

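View pics/scene3.png

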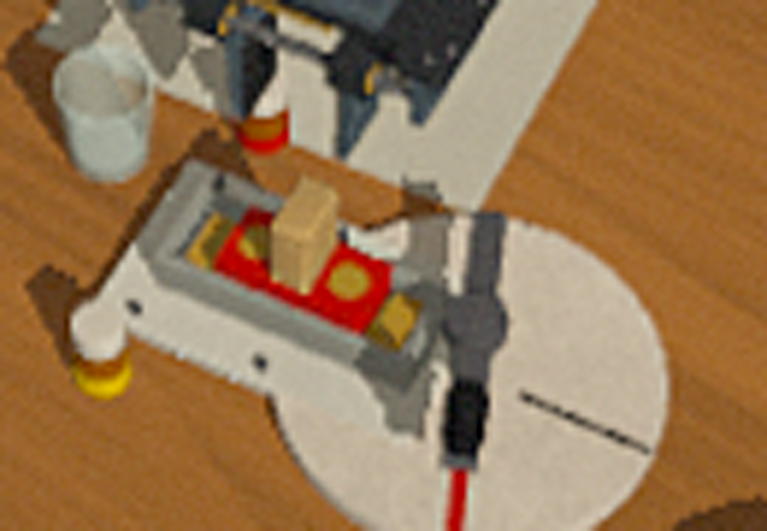

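The lever sits on the mark: the bar is in line with the red line in the scene view. The grip's near top edge is at (355–393,324), about 1–2 mm towards +y and +x of the prediction, so I'll correct slightly and descend.

Emit:
drive_tool(motion=[[[0.0043, 0.0055, -0.005], [0, 0, 0]], [[0, 0, -0.015], [0, 0, 0]], [[0, 0, -0.015], [0, 0, 0]], [[0, 0, -0.015], [0, 0, 0]], [[0, 0, -0.015], [0, 0, 0]], [[0, 0, -0.015], [0, 0, 0]], [[0, 0, -0.015], [0, 0, 0]], [[0, 0, -0.01], [0, 0, 0]], [[0, 0, -0.01], [0, 0, 0]], [[0, 0, 0], [0, 0, 0]]])

```text
time_s: 7.95
ee_pos: [530.4, 11.5, 56.9]
ee_rot: [179.8, 0.0, -79.3]
force: [0.6, -0.2, 0.7]
gripper_width: 50.2
```

```bash
python3 - <<'E'
from h import *
import cv2
q=np.load("q.npy")
p=env.camera_params("wrist")
im=env.grab_frame("wrist")[:,:,::-1].copy()
s=env.state();print(s["time_s"],s["ee_pos"],s["ee_rot"],s["force"],s["gripper_width"])
cv2.imwrite("pics/w4.png",cv2.resize(im,None,fx=1.5,fy=1.5))
E
```

```text
8.0 [531.13184674  11.37252517  58.06245469] [ 1.79892972e+02  1.88436673e-02 -7.93499439e+01] [ 0.48391615  0.44716717 -0.13398877] 50.36170589120898
```

View pics/w4.png

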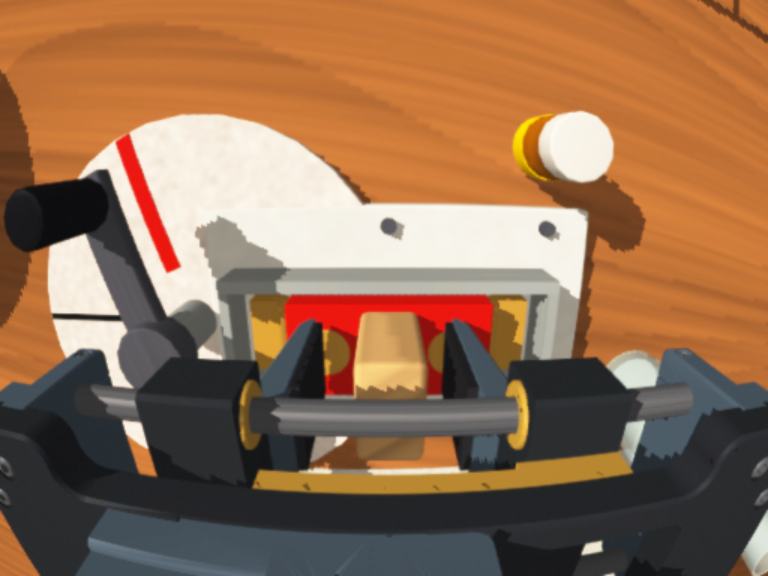

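The grip is centred near column 391 against a finger midline of 383, about 3 mm towards −y. I'll correct and close.

Emit:
drive_tool(motion=[[[0, -0.0032, 0], [0, 0, 0]], [[0, 0, 0], [0, 0, 0]], [[0, 0, 0], [0, 0, 0]], [[0, 0, 0], [0, 0, 0]], [[0, 0, 0], [0, 0, 0]], [[0, 0, 0], [0, 0, 0]], [[0, 0, 0], [0, 0, 0]], [[0, 0, 0], [0, 0, 0]], [[0, 0, 0], [0, 0, 0]], [[0, 0, 0], [0, 0, 0]]])

```text
time_s: 8.83
ee_pos: [531.5, 7.7, 59.0]
ee_rot: [180.0, -0.0, -79.4]
force: [0.1, 0.2, 0.2]
gripper_width: 50.3
```

Emit:
drive_tool(motion=[[[0, 0, 0], [0, 0, 0]], [[0, 0, 0], [0, 0, 0]], [[0, 0, 0], [0, 0, 0]], [[0, 0, 0], [0, 0, 0]], [[0, 0, 0], [0, 0, 0]], [[0, 0, 0], [0, 0, 0]], [[0, 0, 0], [0, 0, 0]], [[0, 0, 0], [0, 0, 0]], [[0, 0, 0], [0, 0, 0]], [[0, 0, 0], [0, 0, 0]]], claw=0, force=55)

```text
time_s: 9.67
ee_pos: [531.3, 8.9, 59.1]
ee_rot: [180.0, 0.1, -79.4]
force: [0.1, 5.1, 1.2]
gripper_width: 24.2
```

```bash
python3 - <<'E'
from h import *
from scipy.spatial.transform import Rotation as R
q=np.load("q.npy");s=env.state();print(s)
ax=np.array([np.cos(q[2]),np.sin(q[2]),0]);yy=np.array([-ax[1],ax[0],0])
tcp=np.array([0,0,58.]) # press frame, x axis rot
def plan(C,th,n,off=(0,0,0),start=np.zeros(3),t0=0):
    # C in block frame (x,y,z rel press)
    pass
C=np.array([0,-45,12.])
v0=np.array([0,0,58.])-C
f=lambda t:R.from_rotvec([t,0,0]).apply(v0)
n=10;T=np.radians(8)
for i in range(n):
    d=f(T*(i+1)/n)-f(T*i/n); w=d[1]*yy+[0,0,d[2]]; print((w/1000).round(4),(ax*T/n).round(4))
E
```

```text
{'time_s': 9.6667, 'qpos': array([ -0.35307663,  22.98046115, 107.60146831,   0.15909377,
        49.44346035,  78.99103191]), 'qvel': array([ 0.05929361, -0.01668709,  0.05128591, -0.00828871, -0.02636678,
        0.01285977]), 'effort': array([-2.70464726e+00, -3.97497261e+01, -1.81071657e+01, -1.28564525e+00,
       -3.25122178e-01, -1.42921857e-02]), 'ee_pos': array([531.27417031,   8.93442033,  59.06058956]), 'ee_rot': array([ 1.79998044e+02,  1.23473696e-01, -7.94475799e+01]), 'force': array([0.14421529, 5.09470538, 1.19164038]), 'torque': array([ 0.93387726,  0.26422024, -0.04335975]), 'gripper_width': 24.179848784654446}
[ 0.0001 -0.0006  0.0006] [0.0137 0.0025 0.    ]
[ 0.0001 -0.0006  0.0006] [0.0137 0.0025 0.    ]
[ 0.0001 -0.0007  0.0006] [0.0137 0.0025 0.    ]
[ 0.0001 -0.0007  0.0006] [0.0137 0.0025 0.    ]
[ 0.0001 -0.0007  0.0006] [0.0137 0.0025 0.    ]
[ 0.0001 -0.0007  0.0006] [0.0137 0.0025 0.    ]
[ 0.0001 -0.0007  0.0006] [0.0137 0.0025 0.    ]
[ 0.0001 -0.0007  0.0006] [0.0137 0.0025 0.    ]
[ 0.0001 -0.0007  0.0005] [0.0137 0.0025 0.    ]
[ 0.0001 -0.0007  0.0005] [0.0137 0.0025 0.    ]
```

Gripped at 24.2 mm. I'll tip the lever end up about the far bottom edge, to 8° commanded.

Emit:
drive_tool(motion=[[[0.0001, -0.0006, 0.0006], [0.0137, 0.0025, 0]], [[0.0001, -0.0006, 0.0006], [0.0137, 0.0025, 0]], [[0.0001, -0.0007, 0.0006], [0.0137, 0.0025, 0]], [[0.0001, -0.0007, 0.0006], [0.0137, 0.0025, 0]], [[0.0001, -0.0007, 0.0006], [0.0137, 0.0025, 0]], [[0.0001, -0.0007, 0.0006], [0.0137, 0.0025, 0]], [[0.0001, -0.0007, 0.0006], [0.0137, 0.0025, 0]], [[0.0001, -0.0007, 0.0006], [0.0137, 0.0025, 0]], [[0.0001, -0.0007, 0.0005], [0.0137, 0.0025, 0]], [[0.0001, -0.0007, 0.0005], [0.0137, 0.0025, 0]]])

```text
time_s: 10.5
ee_pos: [532.5, 2.2, 65.0]
ee_rot: [-180.0, 8.2, -79.5]
force: [0.1, 7.8, 0.8]
gripper_width: 23.9
```

```bash
cat > chk.py <<'E'
from h import *
import cv2,sys
from scipy.spatial.transform import Rotation as R
q=np.load("q.npy");k=sys.argv[1]
im=env.grab_frame("scene")[:,:,::-1][150:240,215:335]
w=env.grab_frame("wrist")[:,:,::-1]
cv2.imwrite(f"pics/s{k}.png",cv2.resize(im,None,fx=6.5,fy=6.5,interpolation=cv2.INTER_CUBIC))
cv2.imwrite(f"pics/ww{k}.png",cv2.resize(w,None,fx=1.5,fy=1.5))
s=env.state();print(s["time_s"],s["ee_pos"],s["ee_rot"],s["force"],s["torque"],s["gripper_width"])
z=-R.from_euler("xyz",s["ee_rot"],degrees=True).as_matrix()[:,2]
ax=np.array([np.cos(q[2]),np.sin(q[2]),0]);yy=np.array([-ax[1],ax[0],0])
print("tilt about press x",np.degrees(np.arctan2(-z@yy,z[2])),"about y",np.degrees(np.arctan2(z@ax,z[2])))
e=s["ee_pos"];t=np.arctan2(-z@yy,z[2])
g0=np.array([0,0,47.]) # tcp above underside at grasp (59-12)
c=e-47*z; ym=np.cos(t)*yy+np.array([0,0,np.sin(t)])
print("lever end z",(c+45*ym)[2],"far end z",(c-45*ym)[2],"centre",c)
E
python3 chk.py 5
```

```text
10.6 [532.54296697   1.95383982  64.93444331] [-179.95756007    8.21789565  -79.51049114] [0.68207476 8.26239487 0.10567582] [1.4967983  0.08035698 0.01916546] 23.495752248215133
tilt about press x 8.217965415616133 about y -0.025692947796368847
lever end z 24.849336713997175 far end z 11.984801817983154 centre [531.35413417   8.56599443  18.41706927]
```

View pics/s5.png

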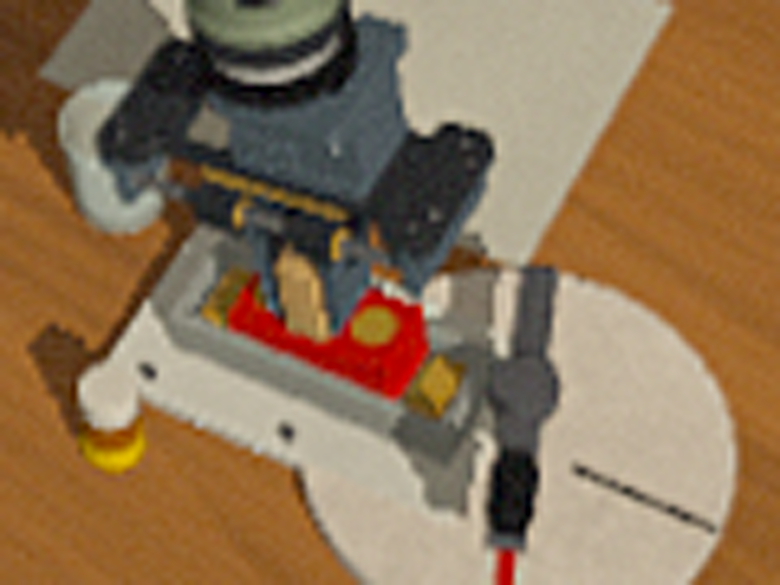

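View pics/ww5.png

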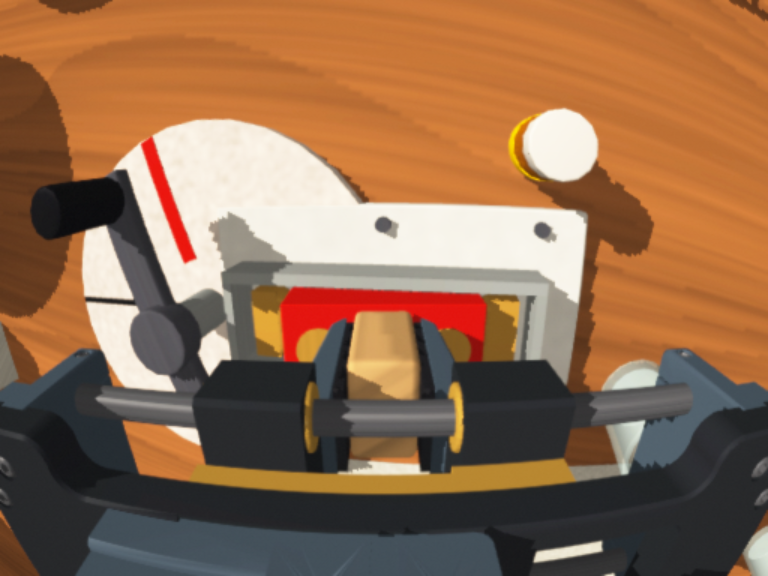

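The scene view shows the lever end risen, with red end face visible at about (410,370). I'll check the actual block tilt by overlaying predicted corners.

```bash
cat > ov.py <<'E'
from h import *
import cv2,sys
q=np.load("q.npy");k=sys.argv[1];cx,cy,cz,tilts=float(sys.argv[2]),float(sys.argv[3]),float(sys.argv[4]),[float(t) for t in sys.argv[5:]]
im=cv2.imread(f"pics/s{k}.png");ax=np.array([np.cos(q[2]),np.sin(q[2]),0]);yy=np.array([-ax[1],ax[0],0])
for t,col in zip(tilts,[(255,255,0),(255,0,255),(0,255,0)]):
    t=np.radians(t);ym=np.cos(t)*yy+[0,0,np.sin(t)];zm=-np.sin(t)*yy+[0,0,np.cos(t)]
    P=[np.array([cx,cy,cz])+22*a*ax+45*b*ym+38*zm for a,b in((1,1),(1,-1),(-1,-1),(-1,1))]
    uv=((proj("scene",P)-[215,150]+.5)*6.5).astype(int)
    cv2.polylines(im,[uv],True,col,1)
cv2.imwrite(f"pics/ov{k}.png",im)
E
python3 - <<'E'
E
python3 ov.py 5 529.5 8.5 18.4 8.2 
cp pics/ov5.png pics/ov5a.png; python3 ov.py 5 528.5 6.9 12 0; 
```

```text
(no output)
```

View pics/ov5a.png

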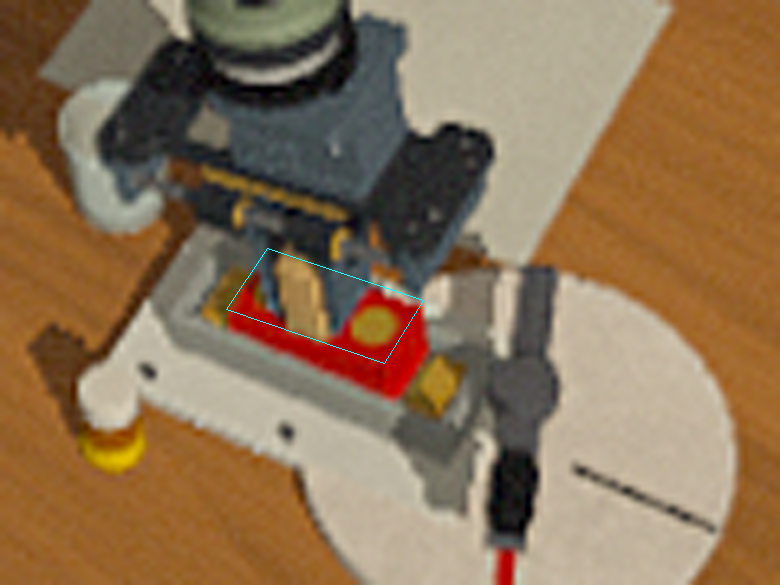

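View pics/ov5.png

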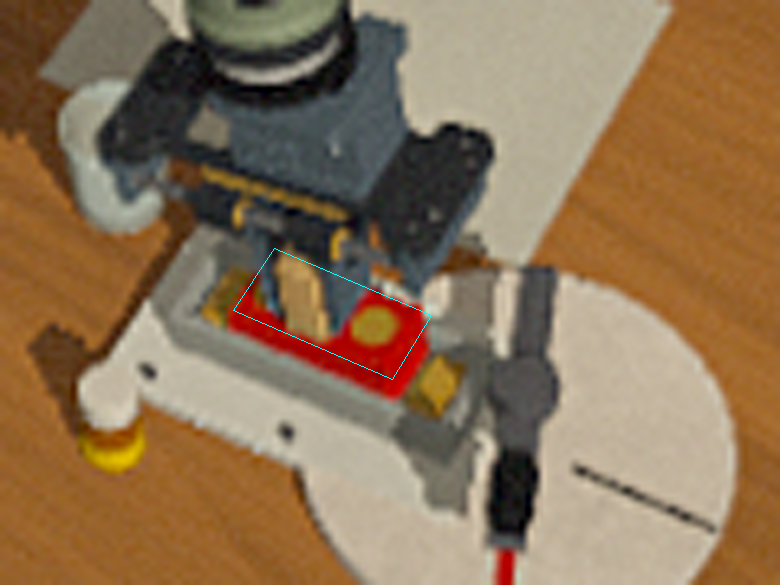

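The 8.2° overlay matches: the top lever-end corner is at (385,362). Tool tilt gives the lever end at about 25 mm and the far end at about 12 mm. Next I'll rock about the lever end to −6.5°.

```bash
python3 - <<'E'
from h import *
from scipy.spatial.transform import Rotation as R
q=np.load("q.npy");ax=np.array([np.cos(q[2]),np.sin(q[2]),0]);yy=np.array([-ax[1],ax[0],0])
v0=np.array([0,-45,47.])
f=lambda t:R.from_rotvec([t,0,0]).apply(v0)
a,b=np.radians(8.2),np.radians(-6.5);n=20
for i in range(n):
    d=f(a+(b-a)*(i+1)/n)-f(a+(b-a)*i/n); w=d[1]*yy+[0,0,d[2]]; print((w/1000).round(4),(ax*(b-a)/n).round(4))
E
```

```text
[-0.0001  0.0005  0.0007] [-0.0126 -0.0023 -0.    ]
[-0.0001  0.0005  0.0006] [-0.0126 -0.0023 -0.    ]
[-0.0001  0.0005  0.0006] [-0.0126 -0.0023 -0.    ]
[-0.0001  0.0005  0.0006] [-0.0126 -0.0023 -0.    ]
[-0.0001  0.0005  0.0006] [-0.0126 -0.0023 -0.    ]
[-0.0001  0.0006  0.0006] [-0.0126 -0.0023 -0.    ]
[-0.0001  0.0006  0.0006] [-0.0126 -0.0023 -0.    ]
[-0.0001  0.0006  0.0006] [-0.0126 -0.0023 -0.    ]
[-0.0001  0.0006  0.0006] [-0.0126 -0.0023 -0.    ]
[-0.0001  0.0006  0.0006] [-0.0126 -0.0023 -0.    ]
[-0.0001  0.0006  0.0006] [-0.0126 -0.0023 -0.    ]
[-0.0001  0.0006  0.0006] [-0.0126 -0.0023 -0.    ]
[-0.0001  0.0006  0.0006] [-0.0126 -0.0023 -0.    ]
[-0.0001  0.0006  0.0006] [-0.0126 -0.0023 -0.    ]
[-0.0001  0.0006  0.0006] [-0.0126 -0.0023 -0.    ]
[-0.0001  0.0006  0.0005] [-0.0126 -0.0023 -0.    ]
[-0.0001  0.0006  0.0005] [-0.0126 -0.0023 -0.    ]
[-0.0001  0.0006  0.0005] [-0.0126 -0.0023 -0.    ]
[-0.0001  0.0006  0.0005] [-0.0126 -0.0023 -0.    ]
[-0.0001  0.0007  0.0005] [-0.0126 -0.0023 -0.    ]
```

Emit:
drive_tool(motion=[[[-0.0001, 0.0005, 0.0006], [-0.0126, -0.0023, 0]], [[-0.0001, 0.0005, 0.0006], [-0.0126, -0.0023, 0]], [[-0.0001, 0.0005, 0.0006], [-0.0126, -0.0023, 0]], [[-0.0001, 0.0005, 0.0006], [-0.0126, -0.0023, 0]], [[-0.0001, 0.0005, 0.0006], [-0.0126, -0.0023, 0]], [[-0.0001, 0.0006, 0.0006], [-0.0126, -0.0023, 0]], [[-0.0001, 0.0006, 0.0006], [-0.0126, -0.0023, 0]], [[-0.0001, 0.0006, 0.0006], [-0.0126, -0.0023, 0]], [[-0.0001, 0.0006, 0.0006], [-0.0126, -0.0023, 0]], [[-0.0001, 0.0006, 0.0006], [-0.0126, -0.0023, 0]]])

```text
time_s: 11.43
ee_pos: [530.7, 7.5, 69.3]
ee_rot: [179.9, 0.8, -79.5]
force: [0.8, 4.8, -6.3]
gripper_width: 23.6
```

Emit:
drive_tool(motion=[[[-0.0001, 0.0006, 0.0006], [-0.0126, -0.0023, 0]], [[-0.0001, 0.0006, 0.0006], [-0.0126, -0.0023, 0]], [[-0.0001, 0.0006, 0.0006], [-0.0126, -0.0023, 0]], [[-0.0001, 0.0006, 0.0006], [-0.0126, -0.0023, 0]], [[-0.0001, 0.0006, 0.0006], [-0.0126, -0.0023, 0]], [[-0.0001, 0.0006, 0.0005], [-0.0126, -0.0023, 0]], [[-0.0001, 0.0006, 0.0005], [-0.0126, -0.0023, 0]], [[-0.0001, 0.0006, 0.0005], [-0.0126, -0.0023, 0]], [[-0.0001, 0.0006, 0.0005], [-0.0126, -0.0023, 0]], [[-0.0001, 0.0006, 0.0005], [-0.0126, -0.0023, 0]]])

```text
time_s: 12.27
ee_pos: [530.6, 11.9, 76.3]
ee_rot: [180.0, -6.8, -79.4]
force: [-0.5, 0.2, -2.7]
gripper_width: 23.6
```

```bash
python3 chk.py 6; python3 ov.py 6 529.5 6.5 29 -6.4
```

```text
12.3667 [530.52072771  12.54865422  76.33196586] [179.9700504   -6.74474486 -79.34009567] [ 0.26928924  0.24989803 -3.01710866] [0.11221877 0.16186799 0.02264575] 23.89586212938754
tilt about press x -6.744809846080635 about y -0.004068124934470271
lever end z 24.372113492214325 far end z 34.942383055933036 centre [531.51766317   7.11939479  29.65724827]
```

View pics/ov6.png

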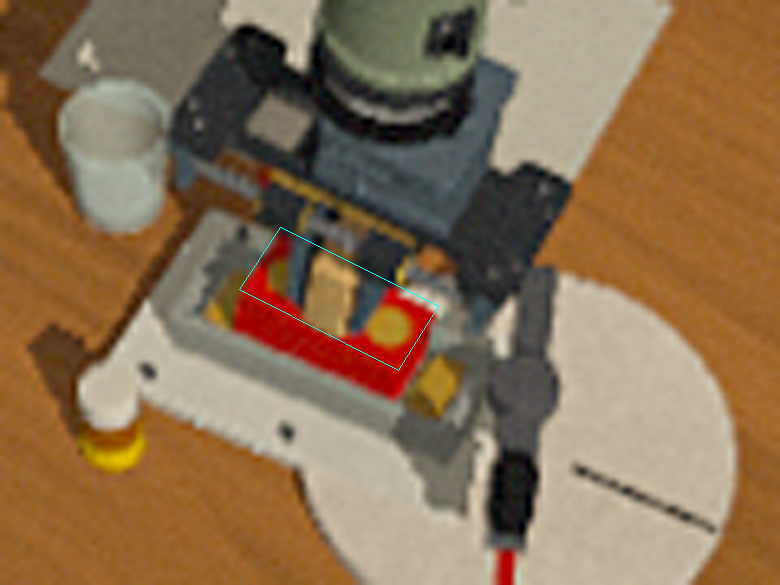

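View pics/ww6.png

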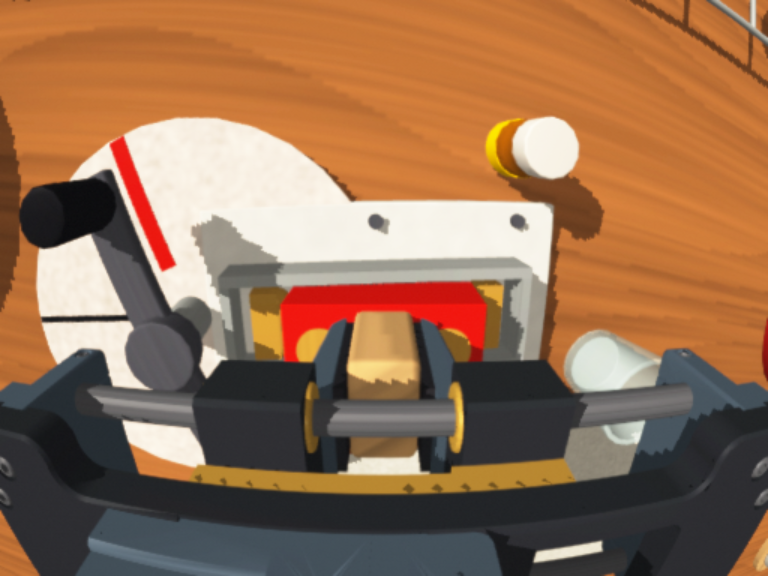

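The rock matches the overlay: the far end is at about 35 mm, the lever end at about 24 mm, and the tilt is −6.7°. The force is about −3 N, so only the block's weight hangs. I'll level and lift straight up.

Emit:
drive_tool(motion=[[[0, 0, 0.003], [0, 0, 0]], [[0, 0, 0.003], [0, 0, 0]], [[0.0001, -0.0007, 0.0025], [0.0145, 0.0027, 0]], [[0.0001, -0.0007, 0.0025], [0.0145, 0.0027, 0]], [[0.0001, -0.0007, 0.0025], [0.0145, 0.0027, 0]], [[0.0001, -0.0007, 0.0025], [0.0145, 0.0027, 0]], [[0.0001, -0.0007, 0.0025], [0.0145, 0.0027, 0]], [[0.0001, -0.0007, 0.0025], [0.0145, 0.0027, 0]], [[0.0001, -0.0007, 0.0025], [0.0145, 0.0027, 0]], [[0.0001, -0.0007, 0.002], [0.0145, 0.0027, 0]]])

```text
time_s: 13.2
ee_pos: [531.4, 6.6, 102.1]
ee_rot: [180.0, 0.1, -79.4]
force: [0.4, -0.3, -2.8]
gripper_width: 23.6
```

Emit:
drive_tool(motion=[[[0, 0, 0], [0, 0, 0]], [[0, 0, 0], [0, 0, 0]], [[0, 0, 0], [0, 0, 0]], [[0, 0, 0], [0, 0, 0]], [[0, 0, 0], [0, 0, 0]], [[0, 0, 0], [0, 0, 0]], [[0, 0, 0], [0, 0, 0]], [[0, 0, 0], [0, 0, 0]], [[0, 0, 0], [0, 0, 0]], [[0, 0, 0], [0, 0, 0]]])

```text
time_s: 14.03
ee_pos: [531.3, 6.8, 101.8]
ee_rot: [180.0, 0.1, -79.4]
force: [-0.8, 0.7, -3.1]
gripper_width: 23.5
```

```bash
python3 chk.py 7; python3 ov.py 7 529.5 6.5 54 0
```

```text
14.1333 [531.31586745   6.81831545 101.77424349] [ 1.79976083e+02  5.78598087e-02 -7.93875507e+01] [ 0.00410005 -0.63878736 -2.67568944] [-0.08617516  0.15012534 -0.04309471] 24.204652492787535
tilt about press x 0.05775829535159053 about y 0.024161445906616178
lever end z 54.819634806084956 far end z 54.728908303270934 centre [531.28784259   6.86135306  54.77427155]
```

View pics/ov7.png

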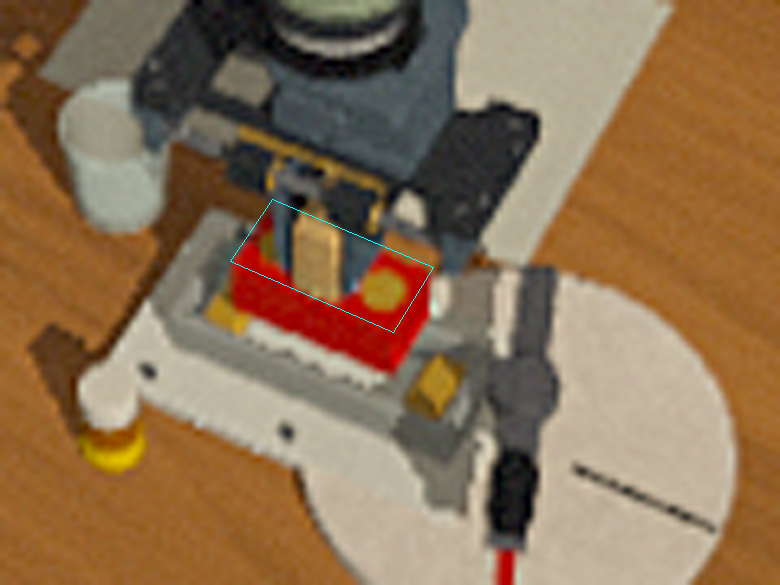

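View pics/ww7.png

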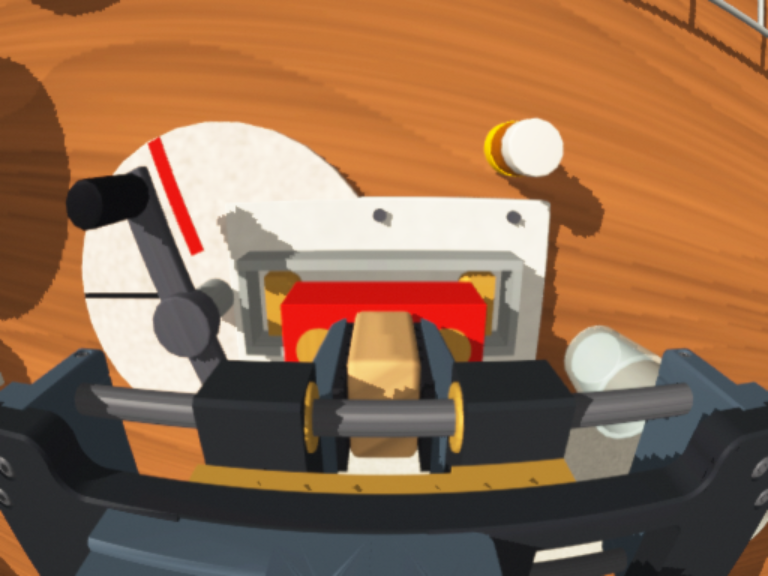

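The block hangs level and clear of the nest. The overlay agrees, the wrist force is about the block's weight, and the lever is still on the red line. I'll hand in.

```bash
python3 -c "
from workcell import env
print(env.job_done())"
```

```text
the job is handed in; nothing more can be done
None
```

The stamp block is out of its nest and held level in the gripper, with the lever on the red mark. I handed the job in at about 14 s of the 45 s allowed; no verdict was reported.

- **Lever:** I gripped the knob and swung it to about 69–70°. In the scene view its bar lies in line with the red line, and it still did in the last picture.
- **Rocking:** I tipped the lever end up to about 8.2°, with the far end still at about 12 mm. I then rocked the block to about −6.7°, with the lever end at about 24 mm and the far end at about 35 mm. Block outlines projected into the scene camera agreed with both tilts.
- **Final hold:** Both ends are about 55 mm above the table, roughly 17 mm above the walls. The tilt is under 0.1° and the grip opening is about 24 mm. The wrist force is about 2.7 N, which is just the block's weight.
- **Disagreements:** The cameras and the arm's readings differed by about 2–3 mm in the press position; I corrected for that at the grasp. In the last pictures the pot and jar beside the press looked undisturbed. I did not measure the other bystanders, but the tool stayed above or away from them.

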